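Hang the washed rail back on the pipette stand

ROBOT

A 6-joint arm with a two-finger parallel gripper is mounted at the origin on the work surface. World frame = base frame: x ahead of the robot, y to its left, z up, the work surface at z = 0. Lengths are in mm, angles in rad, forces in N, time in s.
With the tool pointing down it reaches from about 300 to 875 mm from the base axis. Payload 4.2 kg.
Tool frame: the origin (TCP) lies midway between the tips of the shut fingers; the grasp point (between the pads) lies behind it (r.grip_depth is the z of the grasp point in the tool frame, in mm); z points along the fingers, y is the direction in which the jaws open and shut (so a half turn about z gives the same grasp; the last joint's range is limited). The gripper opens to 85 mm and grips with 20 to 120 N. Pads are 22 mm wide; open, the fingers measure 114 mm over their backs; the gripper's body (76 mm by 85 mm) begins 54 mm behind the grasp point. The pads swing forward as they close: fully open they stand 13 mm farther back than shut.
Start: joints at [1.289, 0.32, 1.565, -0, 1.257, -0.02], TCP at [148.822, 555.422, 231.338] pointing down, gripper open.
Joint ranges: [-3.11, 3.11], [-0.84, 2.01], [0.21, 2.61], [-1.34, 4.49], [0.05, 2.63], [-2.56, 2.56]. Speed limits (rad/s): [2.57, 2.57, 3.14, 3.14, 3.14, 3.14].

INTERFACE

Orientations are given as a 3x3 rotation matrix whose columns are the frame's x, y, z axes.
In Python, from rig import r gives the robot as it stands. Calls block until the motion is done:
- r.goto(position, orientation): joint-space move of the TCP to a pose.
- r.move_straight(position, rotation=None, rate=150, threshold=None): straight line of the TCP; rotation=None keeps the orientation; rate is the mean speed in mm/s. With threshold (N) it stops when the force on the tool has changed by that much, and returns True; else False.
- r.move_j(angles): joint-space move.
- r.open_gripper() and r.close_gripper(newtons=None): open the fingers fully, or close them until they stop; newtons is the grip in N (None keeps the last).
- r.wait(seconds).
- r.inverse_kinematics(position, orientation): joint angles nearest the present ones, or None.
- r.observe(): the state.
- r.snapshot(name): name is "scene" or "side" or "wrist"; returns a dict with "frame" (420x560x3 uint8, red, green, blue), "fx", "fy", "cx", "cy" (pixels), "R" (3x3) and "t" (3): a world point X has camera coordinates R X + t. Camera axes: x right, y down, z forward; pixel columns grow to the right and rows downward; lengths in mm; the calibration is good to about 2 mm. A picture is of the moment at which its call begins. There is no depth.
A pose or a line that the arm cannot do raises r.Unreachable and nothing moves.
- r.job_done(): hands the job in, once; it reports no verdict.
Trained networks look in the newest picture that a camera, given by its name, has taken for a name from the list of things; names that differ only in an ending like _2 or _b are one class to them, and where a whole thing is asked for, a point or a joint stands for the part that bears it (a point fixed in the world has none). Each returns a list of dicts, best first, with "confidence" (0 to 1); they miss things now and then, are a little off and sometimes report something else, mostly with a low value. They report only what shows in the picture. A call takes as long as a camera call. They do not tell look-alikes from the thing itself.
- r.spot_in(camera, target): "point" ([x, y, z] in mm, in the coordinates of the camera as it stood for that picture, good to about 4 mm: the middle of the surface that is visible of it).
- r.masks_of(camera, target): "mask" (420x560 bool, what is visible of it).
- r.tip_of(camera, target): "point" ([x, y, z] in mm, in the coordinates of the camera as it stood for that picture, good to about 4 mm: a listed point, or the origin of a listed thing).
The state is a dict: "time": time; "joint_pos": joint angles; "qd": joint speeds; "joint_torque": joint torques, N m; "tcp_pos": TCP position; "tcp_rot": TCP orientation; "contact_force": force on the tool from outside, world axes, zero at the start; "ft_torque": the same for the moment, N m; "grip_width": finger opening in mm.
Only numpy, scipy, OpenCV 4.12 (cv2) and the standard library are available. Lean on these libraries where they do the work, as an engineer would, in place of code of your own. Each camera call takes 0.05 s, during which the arm holds its last target. There are 200 camera calls.

TASK

The rail of the white pipette stand has been off for washing. Pick it up from the bench, slide its two open slots over the stand's two upper pins from the front until the pins reach the ends of the slots, then let it down gently so that the pins sit fully home in the notches, and leave the rail hanging level with nothing holding it. Do not force or knock the rail against the stand, and leave the plates, the tip box and the jar alone.

Things in the scene. Friction and masses are not known exactly. Their poses are not given: they have to be found in the camera images.
- stand: White pipette stand fixed to the bench: base 160 x 222 x 10 mm and two upright cheeks 8 mm thick, 262 mm high, inner faces at y = +-103 mm, upper parts from x = -33 to 63 mm; open in front and on top. Rods join the cheeks at x = 52, z = 70 and 150 mm. Origin: underside, midway between the cheeks; x from open front to back (the way the rail slides on), z up.
- pin_line (a point): Point of the stand at x 15, y 0, z 240 mm, axes as the stand's. The two upper pins (steel, 10 mm thick, 16 mm long, one inward from each cheek) have their axis at this height, but are clamped in fore-and-aft adjustment slots: all pins together stand firmly anywhere up to 18 mm before or behind this point in x. That setting is not measured: feel for it.
- heel_line (a point): Point of the stand at x 15, y 0, z 184 mm, axes as the stand's. Two lower (heel) pins like the upper ones, straight below them at this height, shifted with them. The hanging rail's end plates (which below z = 43 mm of the rail stop at x = 19.7) lean back against them; its front may droop up to 3 degrees.
- rail: Loose grey plastic pipette rail, about 0.33 kg, 200 mm long (y), 89 mm high, standing upright as it will hang. Origin: underside, middle of its back panel (12 mm thick, x = -6 to 6); x backwards to the slot mouths, z up. In front a shelf 8 mm thick with pipette cut-outs reaches x = -47 at the bottom. At each end an 8 mm plate (outer faces y = +-100) reaches back to x = 56.
- rail_grip (a point): Middle of the back panel's top edge (x 0, y 0, z 89 mm of the rail), the place to pinch from above: 12 mm thick there, free in front and behind down to the shelf (z = 8 mm). Axes as the rail's.
- rail_mouth (a point): Midway between the mouths of the two slots (x 56, y 0, z 62 mm of the rail). Each end plate's slot runs level from here forward to its end at x = 19.7, from z = 55.5 to 68.5 (13 mm for a 10 mm pin); the mouth flares at 45 degrees over the last 7 mm. With the pins in mid-slot the rail's underside is 178 mm above the bench. Axes as the rail's.
- rail_seat (a point): Where the upper pins' axis lies when the rail hangs home: x 25.7, y 0, z 72 mm of the rail, axes as the rail's. At its end each slot turns up into a notch, x = 19.7 to 32, top (seat) at z = 77; so from mid-slot the rail comes down 10 mm and hangs with its underside 168 mm above the bench. Let down too early, the lip behind the notch (x = 32 to 56) rides on the pin.
- plates: Stack of four well plates, 86 x 128 mm, 58 mm high, standing to one side; origin centre of its underside. To be left alone.
- tipbox: Open pipette tip box, 84 x 122 mm, 61 mm high, standing to the other side; origin centre of its underside. To be left alone.
- reagent: Glass reagent jar, 64 mm in diameter, 130 mm high, standing beyond the work; origin centre of its underside. To be left alone.
Not all that is in view belongs to the job. Of the things that look like the rail, the larger one is meant.

How it is judged (in metres and radians):
At the end, for the whole second after the job is handed in: The rail hangs on both upper pins with the pins home in its notches (rail_seat at the pins' height within 3 mm, within 22 mm fore and aft and 6 mm sideways of pin_line), level within 0.07 rad, its weight on the stand, at rest (z of rail_seat in the frame of pin_line between -0.003 and 0.003 m and x of rail_seat in the frame of pin_line between -0.022 and 0.022 m and y of rail_seat in the frame of pin_line between -0.006 and 0.006 m and angle between rail's own z axis and vertical below 0.07 rad and contact force between rail and stand above 1 N and linear speed of rail below 0.01 m/s and angular speed of rail below 0.05 rad/s); the robot touches nothing.
It fails at once if the rail is pressed or knocked against the stand with more than 20 N (contact force between rail and stand above 20 N).
It fails at once if the stack of plates is shifted by more than 15 mm (distance of plates from where it was at the start of the episode above 0.015 m).
It fails at once if the tip box is shifted by more than 15 mm (distance of tipbox from where it was at the start of the episode above 0.015 m).
It fails at once if the jar is shifted by more than 15 mm (distance of reagent from where it was at the start of the episode above 0.015 m).
It also fails if it takes over 58 s, if anything falls off the work surface, if the arm or the gripper's body presses on something with over 40 N, if the wrist force passes 120 N, or if a joint passes its speed limit or range.

## Working session

There is one attempt and no reset: what is moved stays moved. The work goes in short steps, each a Python script; the robot and the scene stay as the last script left them, time stands still between calls to the robot, and variables do not carry over. Pictures are saved under pics/ and viewed, about 8 in all and at most 12, crops included, and the job is handed in when it is done.

```bash
mkdir -p pics; ls
cat > h.py <<'E'
from rig import r
import numpy as np, cv2
def shot(c,name=None):
    s=r.snapshot(c)
    if name: cv2.imwrite('pics/'+name,s['frame'][:,:,::-1])
    return s
def w(s,p): return np.array(s['R']).T@(np.array(p)-np.array(s['t']))
def px(s,X):
    c=np.array(s['R'])@np.array(X)+np.array(s['t']); return np.array([s['fx']*c[0]/c[2]+s['cx'],s['fy']*c[1]/c[2]+s['cy']])
E
python3 - <<'E'
from h import *
ims=[]
for c in ['scene','side']:
    s=shot(c,c+'0.png'); ims.append(s['frame'])
    print(c,'cam at',w(s,[0,0,0]).round())
    for t in ['stand','pin_line','heel_line','rail','rail_grip','rail_mouth','rail_seat','plates','tipbox','reagent']:
        for d in r.tip_of(c,t)[:3]:
            p=w(s,d['point']); print(t,round(d['confidence'],2),p.round(1),px(s,p).round())
print(r.grip_depth,r.observe()['time'])
E
```

```text
pics
scene cam at [1861. -533. 1373.]
stand 0.59 [ 540.  -209.9   -1.9] [228. 233.]
heel_line 0.81 [ 558.7 -208.   180.8] [225. 199.]
heel_line 0.65 [667.9 236.9  62.2] [353. 207.]
rail 0.86 [ 7.833e+02  2.746e+02 -7.000e-01] [376. 237.]
rail 0.6 [615.2 234.6  -2.2] [344. 211.]
rail_grip 0.84 [613.  234.6  90.7] [346. 192.]
rail_grip 0.71 [782.7 274.9  69. ] [378. 223.]
rail_grip 0.22 [ 487.7 -476.5   -2.9] [153. 245.]
rail_mouth 0.92 [801.7 232.2  47.4] [370. 234.]
rail_mouth 0.76 [667.  237.   59.1] [353. 208.]
rail_mouth 0.61 [633.6 233.5  72.8] [348. 200.]
rail_seat 0.76 [790.9 254.2  52.4] [374. 229.]
rail_seat 0.6 [635.4 234.   75.8] [348. 199.]
plates 0.69 [ 487.  -475.7   -1.4] [153. 245.]
plates 0.46 [6.146e+02 2.324e+02 2.000e-01] [344. 211.]
tipbox 0.65 [ 4.943e+02  4.724e+02 -3.000e-01] [382. 176.]
reagent 0.63 [774.4 -52.8  -4.7] [293. 264.]
side cam at [1011. -870.  848.]
stand 0.71 [ 542.9 -210.7   -1.9] [229. 295.]
stand 0.68 [498.  474.3  -1.4] [304. 184.]
pin_line 0.87 [ 554.3 -207.5  242.8] [227. 229.]
heel_line 0.76 [ 551.9 -207.4  182.8] [228. 246.]
rail 0.77 [610.2 235.2  -2.3] [307. 220.]
rail_grip 0.77 [787.9 274.6  65.6] [359. 212.]
rail_grip 0.69 [610.4 234.5  89.1] [309. 200.]
rail_mouth 0.89 [800.9 232.1  51.3] [359. 223.]
rail_mouth 0.76 [668.8 239.9  63.8] [324. 209.]
plates 0.82 [ 492.2 -466.1    3.6] [158. 355.]
reagent 0.94 [779.3 -45.5  -1.3] [324. 283.]
reagent 0.61 [637.5 242.4  71.5] [316. 205.]
-18.700000000000003 1.1
```

Run:
```python
import cv2,numpy as np
a=cv2.imread('pics/scene0.png')[150:290,120:420]; b=cv2.imread('pics/side0.png')[150:390,130:410]
cv2.imwrite('pics/crop0.png',np.vstack([cv2.resize(a,(560,261)),cv2.resize(b,(393,337)) if 0 else cv2.resize(b,(560,336),interpolation=cv2.INTER_AREA)]))
```

```text
(no output)
```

View pics/side0.png

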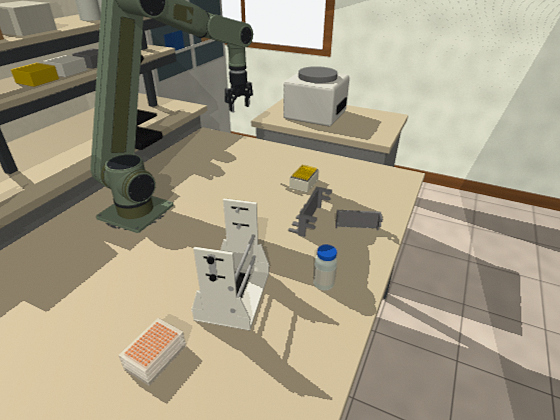

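View pics/crop0.png

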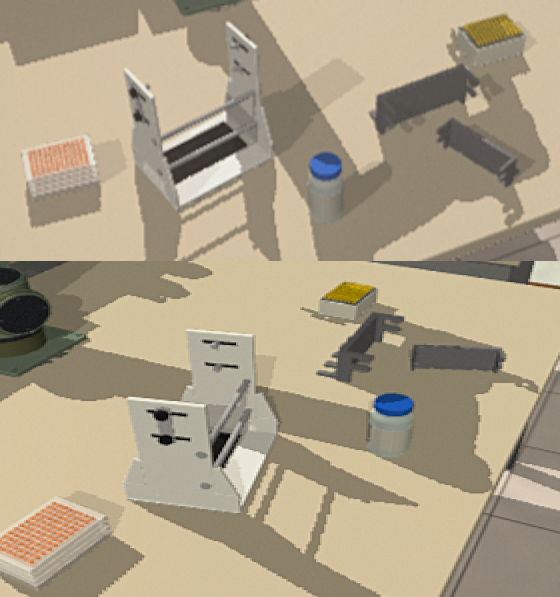

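```bash
cat >> h.py <<'E'
def rot(yaw,s=1):
    c,n=np.cos(yaw),np.sin(yaw); y=s*np.array([c,n,0]); z=np.array([0,0,-1.]); return np.column_stack([np.cross(y,z),y,z])
E
python3 - <<'E'
from h import *
print(np.round(r.observe()['tcp_rot'],2).tolist())
for s in (1,-1):
    for p in ([612,235,300],[612,235,56],[430,-207,300],[520,-207,234]):
        q=r.inverse_kinematics(p,rot(0.06,s)); print(s,p,None if q is None else np.round(q,2))
s=shot('wrist'); R=np.array(s['R']); o=r.observe(); T=np.array(o['tcp_rot'])
print('cam in tool',(T.T@(w(s,[0,0,0])-o['tcp_pos'])).round(),'axes',(T.T@R.T).round(2).tolist(),s['fx'])
E
```

```text
[[-0.97, 0.26, 0.0], [0.26, 0.97, 0.0], [-0.0, 0.0, -1.0]]
1 [612, 235, 300] [ 0.35  0.42  1.24 -0.    1.48  0.29]
1 [612, 235, 56] [ 0.35  0.59  1.59 -0.    0.96  0.29]
1 [430, -207, 300] [-0.47  0.13  1.65 -0.    1.37 -0.53]
1 [520, -207, 234] [-0.4   0.29  1.6  -0.    1.25 -0.46]
-1 [612, 235, 300] None
-1 [612, 235, 56] None
-1 [430, -207, 300] None
-1 [520, -207, 234] None
cam in tool [  75.   -1. -142.] axes [[-0.0, -0.96, -0.3], [1.0, -0.0, 0.0], [-0.0, -0.3, 0.96]] 303.2231002620715
```

Run:
```python
from h import *
def look(p,yaw,name,targets):
    r.goto(p,rot(yaw)); r.wait(0.3); s=shot('wrist',name)
    for t in targets:
        for k in range(2):
            for d in r.tip_of('wrist',t)[:2]:
                q=w(s,d['point']); print(t,round(d['confidence'],2),q.round(1),px(s,q).round())
    np.savez('pics/'+name+'.npz',**{k:np.array(v) for k,v in s.items()})
look([520,-190,420],0.06,'w_stand.png',['stand','pin_line','heel_line'])
print(r.observe()['time'])
look([620,260,300],0.06,'w_rail.png',['rail','rail_grip','rail_mouth','rail_seat'])
print(r.observe()['time'])
```

```text
stand 0.95 [ 544.8 -215.5    0.8] [289. 177.]
stand 0.95 [ 544.8 -215.5    0.8] [289. 177.]
pin_line 0.86 [ 560.5 -211.3  241.6] [312. 213.]
pin_line 0.86 [ 560.5 -211.3  241.6] [312. 213.]
heel_line 0.71 [ 557.5 -208.3  180.7] [304. 197.]
heel_line 0.71 [ 557.5 -208.3  180.7] [304. 197.]
4.8
rail 0.9 [788.  270.2  -2.3] [390. 172.]
rail 0.9 [788.  270.2  -2.3] [390. 172.]
rail_grip 0.9 [782.  276.2  67.7] [407. 176.]
rail_grip 0.62 [614.1 231.5  91.5] [270. 208.]
rail_grip 0.9 [782.  276.2  67.7] [407. 176.]
rail_grip 0.62 [614.1 231.5  91.5] [270. 208.]
rail_seat 0.87 [794.1 258.3  55.8] [410. 189.]
rail_seat 0.23 [775.4 -50.   -4.9] [353. 349.]
rail_seat 0.87 [794.1 258.3  55.8] [410. 189.]
rail_seat 0.23 [775.4 -50.   -4.9] [353. 349.]
7.2917
```

View pics/w_stand.png

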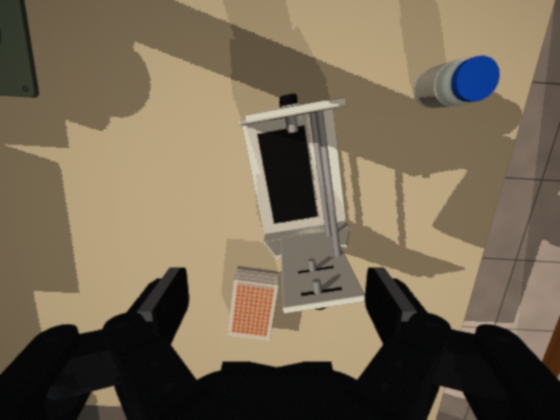

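View pics/w_rail.png

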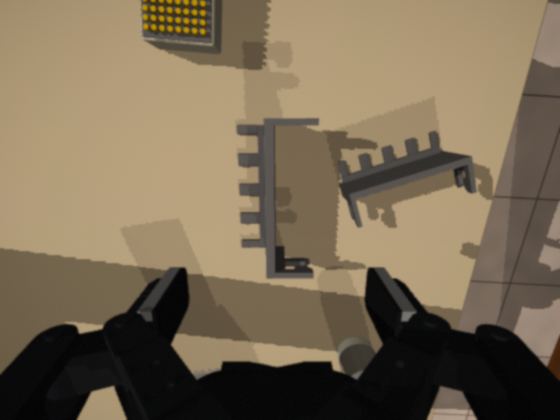

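Run:
```python
import cv2,numpy as np
a=cv2.imread('pics/w_stand.png'); b=cv2.imread('pics/w_rail.png')
A=cv2.resize(a[90:170,230:360],None,fx=3,fy=3,interpolation=cv2.INTER_CUBIC)
B=cv2.resize(a[230:320,255:385],None,fx=3,fy=3,interpolation=cv2.INTER_CUBIC)
C=cv2.resize(b[110:285,230:330],None,fx=3,fy=3,interpolation=cv2.INTER_CUBIC)
L=np.vstack([A,B]);h=max(len(L),len(C))
p=lambda m:np.pad(m,((0,h-len(m)),(0,0),(0,0)))
cv2.imwrite('pics/cr.png',np.hstack([p(L),p(C)]));print(A.shape,B.shape,C.shape)
```

```text
(240, 390, 3) (270, 390, 3) (525, 300, 3)
```

View pics/cr.png

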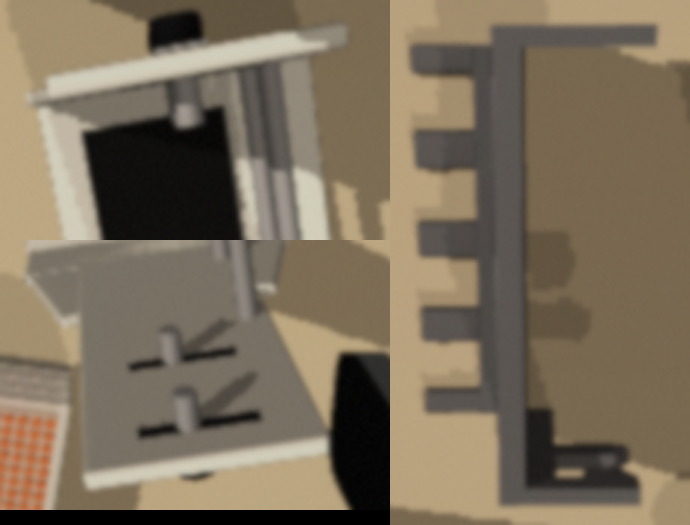

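```bash
cat > fit.py <<'E'
from h import *
from scipy.optimize import least_squares
def fit(f,P,U,x0):
    s=np.load('pics/'+f+'.npz'); P=np.array(P,float);U=np.array(U,float)
    def W(v): c,n=np.cos(v[2]),np.sin(v[2]); return np.column_stack([v[0]+c*P[:,0]-n*P[:,1],v[1]+n*P[:,0]+c*P[:,1],P[:,2]])
    g=lambda v:(np.array([px(s,X) for X in W(v)])-U).ravel()
    o=least_squares(g,x0,loss='soft_l1',x_scale=[1,1,.01]); print(f,o.x.round(4),'\n',g(o.x).reshape(-1,2).round(1).tolist()); return o.x
A=lambda x,y:(230+x/3,90+y/3); B=lambda x,y:(255+x/3,230+(y-240)/3); C=lambda x,y:(230+(x-390)/3,110+y/3)
if __name__=='__main__':
    v=fit('w_stand.png',[(-33,111,262),(63,111,262),(-33,103,262),(63,103,262),(-33,-103,262),(63,-103,262),(-33,-111,262),(63,-111,262)],
     [A(48,79),A(346,26),A(50,97),A(348,44),B(85,475),B(328,437),B(88,488),B(328,452)],[540,-210,.1])
    s=np.load('pics/w_stand.png.npz')
    c,n=np.cos(v[2]),np.sin(v[2])
    for q in [(-3,-103,240),(33,-103,240),(15,-103,240),(15,-87,240)]:
        u=px(s,[v[0]+c*q[0]-n*q[1],v[1]+n*q[0]+c*q[1],q[2]]); print(q,(3*(u[0]-255)).round(),(3*(u[1]-230)+240).round())
    fit('w_rail.png',[(-6,100,89),(56,100,89),(-6,-100,89),(56,-100,89),(6,92,89)],[C(492,26),C(657,26),C(500,503),C(640,503),C(525,45)],[612,235,.06])
E
python3 fit.py
```

```text
w_stand.png [ 5.430463e+02 -2.131214e+02  2.328000e-01] 
 [[-1.7, -1.6], [0.6, -2.7], [-0.7, 1.1], [0.9, 0.4], [-1.2, -0.1], [1.6, -0.0], [-1.1, 1.5], [2.2, 1.0]]
(-3, -103, 240) 154.0 431.0
(33, -103, 240) 242.0 418.0
(15, -103, 240) 198.0 425.0
(15, -87, 240) 193.0 390.0
w_rail.png [6.142158e+02 2.353991e+02 6.220000e-02] 
 [[-0.2, -0.7], [0.6, -0.9], [-0.4, 0.9], [0.4, 0.7], [-0.3, 0.4]]
```

```bash
cat >> h.py <<'E'
S=np.array([543.05,-213.1]); YS=0.2328; G=53.  # TCP z above rail underside
def sp(x,y,z):  # TCP pose for rail origin at stand-frame x,y, underside height z
    c,n=np.cos(YS),np.sin(YS); return [S[0]+c*x-n*y,S[1]+n*x+c*y,z+G]
E
python3 - <<'E'
from h import *
R=rot(.062); p=np.array([614.2,235.4,0])
r.goto(p+[0,0,150],R); r.move_straight(p+[0,0,G],rate=120)
r.close_gripper(80); print('w',r.observe()['grip_width'],r.observe()['tcp_pos'])
f0=np.array(r.observe()['contact_force'])
r.move_straight(p+[0,0,360],rate=250)
o=r.observe(); print('w',o['grip_width'],'df',np.round(o['contact_force']-f0,2),o['time'])
r.goto(sp(-104,0,307),rot(YS)); r.move_straight(sp(-104,0,178),rate=150); r.wait(.3)
s=shot('wrist','w2.png'); np.savez('pics/w2.png.npz',**{k:np.array(v) for k,v in s.items()})
o=r.observe(); print(o['time'],o['tcp_pos'],o['contact_force'],o['grip_width'])
for t in ['stand','pin_line','rail','rail_seat','rail_grip','rail_mouth']:
    for d in r.tip_of('wrist',t)[:2]: q=w(s,d['point']); print(t,round(d['confidence'],2),q.round(1),px(s,q).round())
cv2.imwrite('pics/w2c.png',cv2.resize(cv2.imread('pics/w2.png')[:,140:480],None,fx=1.4,fy=1.4,interpolation=cv2.INTER_CUBIC))
E
```

```text
w 11.391819416810277 [614.22169472 235.41378867  53.10018611]
w 11.137831773237243 df [ 0.59  0.3  -5.32] 10.95
14.1333 [ 441.98910452 -237.17114831  231.37930084] [ 0.52868769  0.18682754 -3.47827921] 10.811185695660317
stand 0.88 [ 543.4 -213.4   -2. ] [359. 182.]
rail 0.59 [ 444.1 -234.1  176. ] [280. 228.]
rail_grip 0.8 [ 441.3 -240.9  269. ] [273. 320.]
```

View pics/w2c.png

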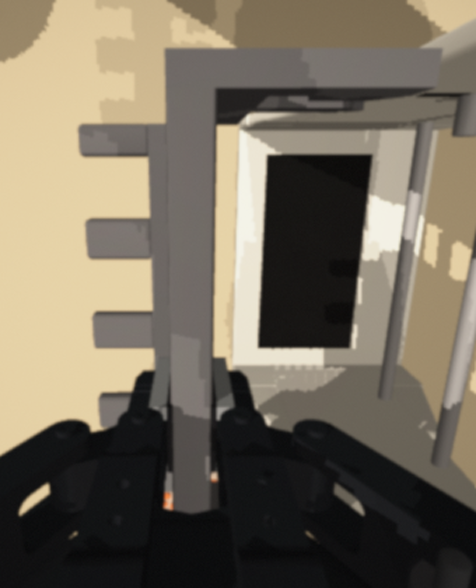

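Run:
```python
from fit import *
D=lambda x,y:(140+x/1.4,y/1.4)
v=fit('w2.png',[(-6,100,267),(56,100,267),(6,92,267),(56,92,267)],[D(166,48),D(441,48),D(215,88),D(440,88)],[442,-237,.23])
c,n=np.cos(YS),np.sin(YS); d=v[:2]-S; print('in stand',c*d[0]+n*d[1],-n*d[0]+c*d[1],v[2]-YS)
s=np.load('pics/w2.png.npz'); a=cv2.resize(s['frame'][0:110,300:560,::-1],None,fx=3,fy=3,interpolation=cv2.INTER_CUBIC).copy()
def U(q): u=px(s,[S[0]+c*q[0]-n*q[1],S[1]+n*q[0]+c*q[1],q[2]]); return tuple(int(k) for k in (u-[300,0])*3)
for A,B in [((-33,103,262),(63,103,262)),((-33,111,262),(63,111,262)),((-33,103,262),(-33,103,150)),((12,103,240),(12,87,240)),((-33,103,262),(-33,111,262))]:
    cv2.line(a,U(A),U(B),(0,0,255),1)
cv2.imwrite('pics/ov.png',a)
```

```text
w2.png [ 4.422202e+02 -2.375826e+02  2.328000e-01] 
 [[-1.2, 0.1], [1.4, 0.1], [1.8, -0.1], [-2.3, -0.1]]
in stand -103.7580210031885 -0.5604171058284955 1.5946526609744716e-06
```

View pics/ov.png

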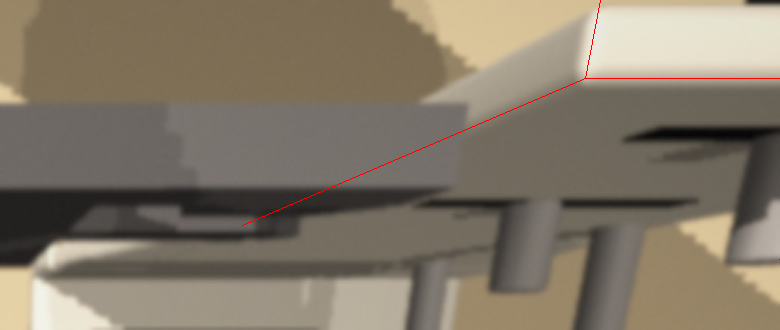

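Run:
```python
from h import *
r.move_straight(sp(-68,0,177.7),rate=60); r.wait(.3)
def st():
    o=r.observe(); d=np.array(o['tcp_pos'])[:2]-S; c,n=np.cos(YS),np.sin(YS)
    F=o['contact_force']; print('x %.1f y %.1f under %.1f'%(c*d[0]+n*d[1],-n*d[0]+c*d[1],o['tcp_pos'][2]-G),'F stand',round(c*F[0]+n*F[1],2),round(-n*F[0]+c*F[1],2),round(F[2],2),'M',np.round(o['ft_torque'],2),round(o['time'],1),round(o['grip_width'],2))
st()
print(r.move_straight(sp(8,0,177.7),rate=18,threshold=3)); st(); r.wait(.2); st()
```

```text
x -68.2 y -0.0 under 177.8 F stand 0.36 -0.49 -3.54 M [-0.   -0.02  0.03] 15.5 10.69
True
x -14.2 y 0.4 under 176.4 F stand 0.12 -0.12 -3.91 M [ 0.01  0.03 -0.04] 18.2 11.15
x -14.8 y 0.9 under 175.2 F stand 0.2 0.15 -3.95 M [-0.06 -0.03 -0.06] 18.4 10.98
```

```bash
cat >> h.py <<'E'
def st(l=''):
    o=r.observe(); d=np.array(o['tcp_pos'])[:2]-S; c,n=np.cos(YS),np.sin(YS)
    F=o['contact_force']; print(l,'x %.1f y %.1f under %.1f'%(c*d[0]+n*d[1],-n*d[0]+c*d[1],o['tcp_pos'][2]-G),'F stand',round(c*F[0]+n*F[1],2),round(-n*F[0]+c*F[1],2),round(F[2],2),'M',np.round(o['ft_torque'],2),round(o['time'],1),round(o['grip_width'],2))
E
python3 - <<'E'
from h import *
st(); r.wait(.3); st()
print(r.move_straight(sp(-15.5,0,177.7),rate=10,threshold=4)); r.wait(.3); st()
print(r.move_straight(sp(-10,0,177.7),rate=8,threshold=3)); st(); r.wait(.3); st()
s=shot('wrist','w3.png')
E
```

```text
x -14.8 y 0.9 under 175.2 F stand 0.2 0.15 -3.95 M [-0.06 -0.03 -0.06] 18.4 10.98
 x -14.7 y 0.7 under 175.6 F stand -0.26 0.22 -3.95 M [0.04 0.   0.03] 18.7 11.27
False
 x -15.5 y 0.0 under 177.7 F stand -0.17 0.49 -3.93 M [-0.04  0.01 -0.01] 19.4 11.11
True
 x -14.4 y 0.5 under 176.4 F stand 0.43 -0.61 -3.76 M [ 0.01 -0.02 -0.05] 19.8 11.15
 x -14.9 y 0.8 under 175.3 F stand -0.03 0.27 -4.16 M [-0.04  0.   -0.06] 20.1 11.01
```

View pics/w3.png

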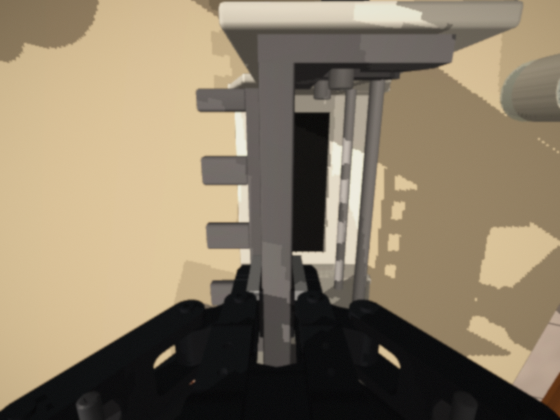

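Run:
```python
from h import *
print(r.move_straight(sp(-15.2,0,177),rate=8,threshold=4)); r.wait(.2); st()
print(r.move_straight(sp(-15.2,0,164),rate=8,threshold=2.5)); st(); r.wait(.3); st()
s=shot('wrist'); 
for t in ['rail','rail_seat','rail_grip']:
    for d in r.tip_of('wrist',t)[:2]: print(t,round(d['confidence'],2),w(s,d['point']).round(1))
```

```text
False
 x -15.2 y 0.0 under 177.0 F stand -0.18 -0.14 -3.55 M [-0.03 -0.02 -0.02] 20.7 11.2
True
 x -15.1 y -0.0 under 168.2 F stand 0.02 1.0 5.03 M [-0.21 -0.18  0.03] 21.8 11.04
 x -15.2 y -0.0 under 168.1 F stand -0.17 0.52 5.58 M [-0.22 -0.24  0.02] 22.1 10.96
rail_grip 0.71 [ 530.1 -219.7  257.7]
```

Run:
```python
from h import *
r.move_straight(sp(-15.2,0,168.4),rate=5); r.wait(.3); st()
r.open_gripper(); r.wait(.4); st('open')
r.move_straight(sp(-15.2,0,300),rate=100); r.wait(.2)
r.goto(sp(-23,50,340),rot(YS)); r.wait(.5); s=shot('wrist','w4.png'); np.savez('pics/w4.png.npz',**{k:np.array(v) for k,v in s.items()})
a=shot('side','s4.png'); st()
cv2.imwrite('pics/fin.png',np.vstack([cv2.resize(cv2.imread('pics/w4.png'),(400,300)),cv2.resize(cv2.imread('pics/s4.png')[180:330,150:350],(400,300),interpolation=cv2.INTER_CUBIC)]))
for c,q in(('wrist',s),('side',a)):
  for t in ['rail','rail_seat','rail_grip','rail_mouth']:
    for d in r.tip_of(c,t)[:2]: print(c,t,round(d['confidence'],2),w(q,d['point']).round(1))
```

```text
x -15.2 y 0.0 under 168.3 F stand -0.88 0.45 2.69 M [-0.4 -0.2 -0. ] 23.1 11.03
open x -15.2 y 0.0 under 168.4 F stand 0.77 0.7 0.54 M [-0.01 -0.04  0.  ] 24.2 85.24
 x -23.0 y 49.8 under 339.8 F stand -0.63 -0.56 0.28 M [-0.01 -0.   -0.03] 26.9 85.54
wrist rail 0.63 [ 531.9 -216.4  164. ]
wrist rail 0.55 [ 529.6 -217.9  257.2]
wrist rail_grip 0.85 [ 527.3 -217.7  256.4]
wrist rail_grip 0.43 [ 557.6 -209.3  241.8]
side rail 0.9 [ 527.9 -215.   164.8]
side rail 0.58 [784.2 271.7   2.5]
side rail_seat 0.87 [ 549.8 -206.1  241.5]
side rail_seat 0.87 [791.3 254.9  51.4]
side rail_grip 0.93 [788.7 273.3  65.5]
side rail_grip 0.91 [ 524.4 -217.6  257.3]
side rail_mouth 0.81 [ 580.9 -203.6  234.3]
side rail_mouth 0.69 [801.9 231.8  52.1]
```

View pics/fin.png

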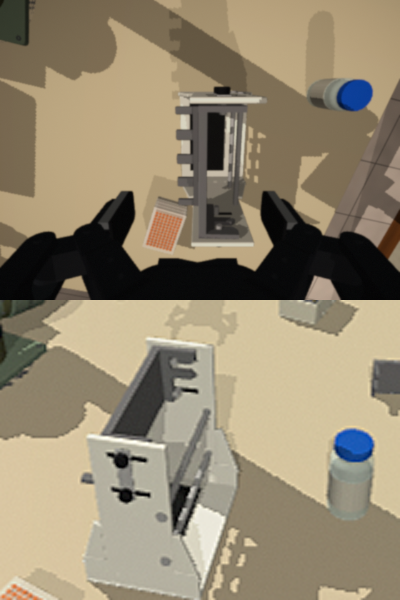

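```bash
python3 -c "
from h import *
r.job_done(); st()"
```

```text
the job is handed in; nothing more can be done
the job is handed in; nothing more can be done
```

The rail is hanging on the stand's two upper pins with nothing holding it, and I handed the job in at about 27 s of the 58 s. No verdict is reported, so success rests on the checks below.

**Which rail:** I took the larger of the two look-alikes, at about (310, 212) in the side picture. The networks put its top edge at about 89–91 mm, against about 67 mm for the one at (359, 218).

**How it went on:**
- I pinched the back panel from above and lined the rail up with the stand, using edges fitted in the wrist camera pictures.
- Sliding it on slowly, I felt the slot ends stop at about -14 mm in the stand frame, twice. The picture had suggested -13.7 mm, with the pins about 4 mm in front of pin_line.
- I backed off about 1 mm and let it down until it took the load at an underside height of 168.1 mm, against 168 mm expected. That pressed it on with roughly 9 N by the wrist force, under the 20 N limit. I eased off before opening the gripper.

**Last checks after letting go:**

| Point | Measured height (mm) | Expected when hanging home (mm) |
|---|---|---|
| rail_grip | 256.4–257.3 | 257 |
| rail_seat | 241.5 | 240 |
| rail_mouth | 234.3 | 230 |

- **Heights:** These fit a level, seated rail. rail_mouth is the furthest off, at about the networks' 4 mm error; taken at face value it would be some 4 degrees nose-down, more than a hanging rail can droop.
- **Pictures:** The last view shows the rail seated and level between the cheeks, the arm well clear, and the plates and jar standing where they were. I did not measure those or the tip box again.
- **During sliding:** The arm sagged about 2 mm after each force stop. I corrected this before letting the rail down.

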